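# Let the ratcheted board drum back and re-engage its pawl

## Task

The drum of the rotary board fixture has been wound too far forward. Lift the pawl clear of the toothed wheel and tip it over so that it stays back, turn the drum back by its spokes until the finned heat sink is just short of the top, then drop the pawl onto the wheel again and gently draw the drum back until the tooth bears on the pawl, which leaves the heat sink facing straight up. Do not force the drum against the pawl, leave the bottle, solder reel and screwdriver where they are, and finish with your hand off everything.

Things in the scene. Friction and masses are not known exactly. Their poses are not given: they have to be found in the camera images.
- fixture: Rotary board fixture screwed to the bench: base plate 190 x 250 x 12 mm, two upright cheek plates (75 mm wide, 8 thick, at y = -60 and +60, tops at z = 162), a drum between them. Origin: centre of the base's underside. z up; y along the drum's axle (x = 0, z = 130 mm) from the spoked end (-y) to the toothed end (+y). Offsets in mm below are in this frame. Yaw varies by up to 0.25 rad.
- drum (a joint): Turn of the drum, rad. 0 = heat sink straight up, exactly where a tooth bears on the fully seated pawl. Positive = wound forward (top moved to the fixture's +x); it starts at 1.3 to 2.9. Pushing the top spoke to -x turns it back. It stays where left: bearing friction about 0.2 N m, no spring, about 0.9 kg. It clicks forward under the pawl, but the pawl stops it turning back.
- toothed_wheel (a point): Centre of the steel toothed wheel on the drum's +y end, at (0, 77, 130) mm, 14 mm thick: 10 teeth, 36 degrees (0.628 rad) apart, crests 58 mm and roots 45 mm from the axle. Each has a steep face on its -x side (seen at the top) and a sloping back falling to +x. A pawl dropped anywhere rides on a sloping back and slides down to the root as the drum is drawn back.
- pawl (a joint): Angle of the pawl, rad. 0 = fully seated in a root against a steep face; positive = nose lifted. On a crest it reads about 0.19; above 0.25 it is clear. Let go below about 1.65 rad it falls by its own weight towards the wheel, above about 1.8 rad it falls back onto its back stop (2.1 rad) and stays there. About 0.12 kg, no spring. It starts resting somewhere on a tooth.
- pawl_pivot (a point): Centre of the pawl's pivot pin, at (-75, 77, 192) mm; the pin is parallel to the axle and ends at y = 89. The pawl is a dark steel arm 71 mm long, 12 mm thick; seated, it points from here to +x, 0.17 rad below level, its rounded nose (10 mm) on the wheel just short of the wheel's top. Lifting turns it up and over towards -x.
- lift_bar (a point): Point on the axis of the pawl's lift bar: a round steel rod 10 mm thick, parallel to the axle, fixed to the arm 58 mm from the pivot, standing out from the wheel (y = 84) to its end at y = 154 mm. This point is at y = 122 and moves with the pawl. The space below and around it is free: a tilted finger can hook under it from the +x side and carry it in an arc about the pivot.
- spoke_hub (a point): Centre of the spoked hub, in the plane of the spokes, on the axle at (0, -90, 130) mm. Six straight steel spokes 12 mm thick, 60 degrees apart, each ending in a black ball 20 mm thick centred 100 mm from the axle. They turn with the drum: at drum = 0 one stands straight up; at drum = q it leans q from the vertical towards +x.
- heat_sink (a point): Middle of the fin tips of the finned aluminium heat sink (46 x 84 mm), 72 mm from the axle: the only tall part on the drum, whose other five faces carry flat circuit boards. It is straight up over the axle at the end; at the start it is turned away towards +x and down.
- flux_bottle: Bystander: amber bottle, 48 mm wide, 115 mm high, upright beyond the fixture (+x side). Origin: centre of its underside.
- solder_reel: Bystander: aluminium solder reel, 64 mm wide, 46 mm high, standing on its flange beyond the fixture. Origin: centre of its underside.
- screwdriver: Bystander: screwdriver 170 mm long, lying on the bench beside the spoked end. Origin: under its middle.

How it is judged:
By the outcome, as a careful person would: the job done as asked, in the order asked, and still so for the second after the job is handed in, with the robot touching nothing.
It also fails if it takes over 72 s, if anything falls off the work surface, if the arm or the gripper's body presses on something with over 40 N, if the wrist force passes 120 N, or if a joint passes its speed limit or range.

## Robot

A 6-joint arm with a two-finger parallel gripper is mounted at the origin on the work surface. World frame = base frame: x ahead of the robot, y to its left, z up, the work surface at z = 0. Lengths are in m, angles in rad, forces in N, time in s.
With the tool pointing down it reaches from about 0.325 to 0.875 m from the base axis. Payload 4.4 kg.
Tool frame: the origin (TCP) lies midway between the tips of the shut fingers; the grasp point (between the pads) lies 19 mm behind it; x points along the fingers, z is the direction in which the jaws open and shut, and the axes are right-handed (so a half turn about x gives the same grasp; the last joint's range is limited). The gripper opens to 85 mm and grips with 20 to 120 N. Pads are 22 mm wide; open, the fingers measure 114 mm over their backs; the gripper's body (76 mm by 85 mm) begins 54 mm behind the grasp point. The pads swing forward as they close: fully open they stand 13 mm farther back than shut.
Start: joints at [-0.15, 0.207, 1.542, -0, 1.393, -0.15], TCP at [0.575, -0, 0.231] pointing down, gripper open.
Joint ranges: [-2.73, 2.73], [-0.86, 2.22], [0.23, 2.46], [-1.11, 4.25], [0.08, 2.63], [-2.82, 2.82]. Speed limits (rad/s): [2.79, 2.79, 3.14, 3.14, 3.14, 3.14].

## Interface

Orientations are given as a unit quaternion [w, x, y, z].
In Python, from station import robot, viewer gives the robot as it stands.
- The arm moves only by the tool arm_command, never from a script. Its argument "rows" is a list of rows, each an object with "slide": the shift along the tool's x, y, z in m, a list of three; "spin": the turn about the tool's x in degrees; "claw": the opening, from -1 (shut) to 1 (fully open), so that 0 is half open. In form: [{"slide": [dx, dy, dz], "spin": spin, "claw": claw}, ...]. A call has exactly 5 rows; each row is the pose to reach, as a shift and turn from the pose commanded when the call began, along the tool's axes at that moment; what a row does not reach only later rows make up. A row lasts 1/10 s, in which the tool goes at most 50 mm and 8.59 degrees, less where a joint would pass 70% of its speed; a pose out of reach is approached as far as the arm can. A call with a gripper value outside its range is refused whole. The fingers move at their own pace and stop on an object; the grip force is fixed at half the most. Time passes only in rows, so rows that repeat a pose let the fingers close, or fill a call up. It gives the time, the measured TCP pose, the force and the opening at its end, in the units of the state.
- robot.get_obs(): the state, without advancing time (a new reading comes with each control period).
- viewer.camera(name): name is "scene" or "side" or "wrist"; returns (picture, depth): 480x640x3 uint8, blue, green, red; 480x640 float32, m along the optical axis (not along the pixel's ray), 0 where there is no reading.
- viewer.camera_params(name): a dict with "fov_y" (degrees; the focal length in pixels is half the picture's height over the tangent of half this angle, whatever the lens; pixels are square), "cx", "cy" (the principal point, pixels), "eye" and "attitude" of the camera in the world. Camera axes: x right, y down, z forward; pixel columns grow to the right and rows downward; lengths in m; the calibration is good to about 2 mm. A picture is of the moment at which its call begins: read the wrist's pose just before it. camera_params takes no time and is no camera call; for the wrist camera it gives the pose at the moment of the call.
- robot.sign_off(): hands the job in, once; it reports no verdict.
The state is a dict: "t": time; "joint_positions": joint angles; "dq": joint speeds; "effort": joint torques, N m; "position": TCP position; "eef_rot": TCP orientation; "wrist_force": force on the tool from outside, world axes, zero at the start; "ft_torque": the same for the moment, N m; "width": finger opening in m.
Only numpy, scipy, OpenCV 4.12 (cv2) and the standard library are available. Lean on these libraries where they do the work, as an engineer would, in place of code of your own. Each camera call takes 0.05 s, during which the arm holds its last target. There are 200 camera calls.

## Working session

There is one attempt and no reset: what is moved stays moved. The work goes in short steps, Python scripts to look and compute and a tool call to move; the robot and the scene stay as the last step left them, time stands still between calls to the robot, and variables do not carry over. Pictures are saved under pics/ and viewed, about 8 in all and at most 12, crops included, and the job is handed in when it is done.

Besides the shell and the picture viewer there is one more tool, called as name([rows], argument=value, ...), one row to a line, values as JSON. arm_command: Moves the arm, as the interface text tells. Its arguments: {"type":"object","properties":{"rows":{"type":"array"}},"required":["rows"]}

```bash
ls; mkdir -p pics
python3 - <<'E'
from station import robot, viewer
import cv2,numpy as np
print(robot.get_obs())
for n in ("scene","side"):
    p,d=viewer.camera(n); cv2.imwrite(f"pics/{n}0.png",p); np.save(f"pics/{n}0.npy",d); print(n,viewer.camera_params(n),(d>0).mean())
E
```

```text
pics
{'t': 0.0, 'joint_positions': array([-1.50526679e-01,  2.07425210e-01,  1.54296961e+00, -2.16284768e-05,
        1.39349005e+00, -1.50503131e-01]), 'dq': array([-0.00078698, -0.00095145,  0.0008745 , -0.00055689, -0.00118599,
       -0.00050983]), 'effort': array([ 4.44781954e-04, -3.83034396e+01, -2.91594708e+01, -2.26178481e-04,
        1.06274080e-02,  5.83859855e-05]), 'position': array([5.74239131e-01, 8.19438316e-05, 2.30115374e-01]), 'eef_rot': array([7.06303931e-01, 1.21048112e-04, 7.07908702e-01, 1.07111736e-04]), 'wrist_force': array([ 0.3755706 , -0.78208353,  0.52452799]), 'ft_torque': array([0.02047509, 0.06957334, 0.01073547]), 'width': 0.08520262720146078}
scene {'fov_y': 55.00338183314614, 'cx': 324.7282315845111, 'cy': 237.97476811310278, 'eye': array([ 1.07852717, -0.358211  ,  0.65122834]), 'attitude': array([-0.37151288,  0.81401481,  0.40737505, -0.18276661])} 0.9959798177083333
side {'fov_y': 49.959123015452526, 'cx': 315.8533514532268, 'cy': 235.96170773005454, 'eye': array([ 0.59742841, -0.64716281,  0.76125563]), 'attitude': array([-0.38192884,  0.92413024, -0.0053092 ,  0.0092454 ])} 0.9961263020833333
```

View pics/scene0.png

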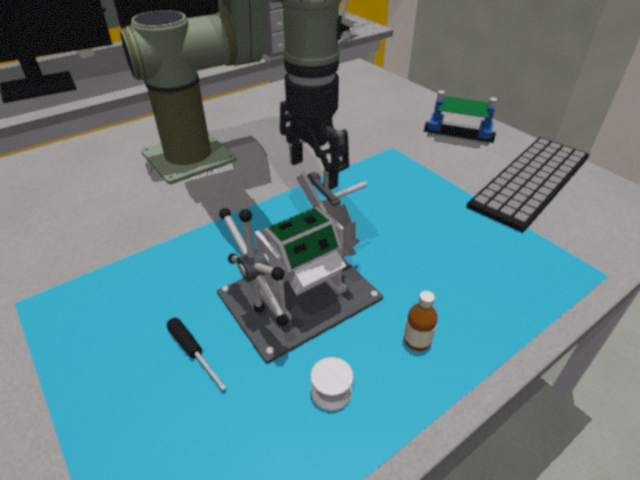

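View pics/side0.png

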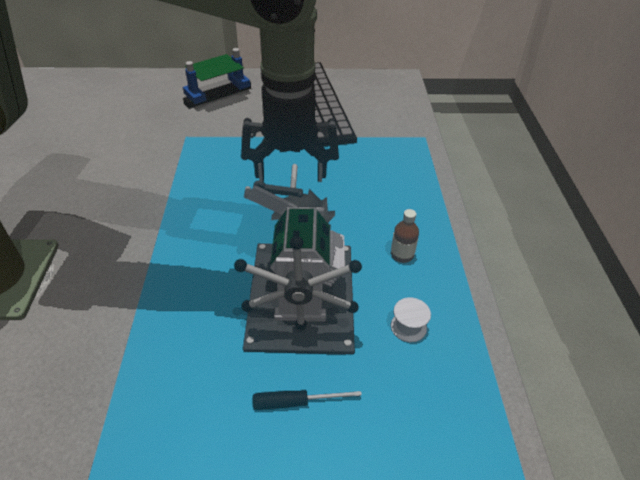

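Scene view: base plate spans (219,294)–(380,297), spokes with balls about hub (250,266), pawl with lift bar near (330,190). Side view: plate corners (244,350), (355,352), hub (299,291), lift bar tip (295,168), heat sink at (340,250) on the +x side.

```bash
cat > h.py <<'E'
import numpy as np, cv2
from scipy.spatial.transform import Rotation as R
from station import robot, viewer
def rot(q): return R.from_quat(np.roll(q,-1)).as_matrix()
def cloud(n,p=None,d=None):
    c=viewer.camera_params(n)
    if d is None: p,d=viewer.camera(n)
    f=240/np.tan(np.radians(c["fov_y"])/2)
    v,u=np.mgrid[:480,:640]
    P=np.stack([(u-c["cx"])/f*d,(v-c["cy"])/f*d,d],-1)@rot(c["attitude"]).T+c["eye"]
    P[d<=0]=np.nan
    return p,P
def fix(P,o,yaw): # world -> fixture mm
    return (P-np.r_[o,0])@R.from_euler('z',yaw).as_matrix()*1000
E
python3 - <<'E'
from h import *
A=[]
for n in("scene","side"):
    p=cv2.imread(f"pics/{n}0.png"); _,P=cloud(n,p,np.load(f"pics/{n}0.npy"))
    m=(abs(P[...,2]-.012)<.005)&(p.max(-1)<110)&(abs(P[...,0]-.6)<.25)&(abs(P[...,1]+.2)<.3)
    m=cv2.morphologyEx(m.astype(np.uint8),cv2.MORPH_OPEN,np.ones((3,3)))
    k,l,s,_=cv2.connectedComponentsWithStats(m); i=1+s[1:,4].argmax()
    Q=P[l==i]; r=cv2.minAreaRect(Q[:,:2].astype(np.float32)); print(n,s[i],Q[:,2].mean(),r); A.append(Q)
    if n=="side": SP=P;sp=p
Q=np.vstack(A)[:,:2].astype(np.float32); r=cv2.minAreaRect(Q);print(r)
b=cv2.boxPoints(r); e=max([b[1]-b[0],b[2]-b[1]],key=np.linalg.norm); e=e*np.sign(e[1]); yaw=np.arctan2(-e[0],e[1]); o=np.array(r[0]); print(o,yaw)
np.savez("fx.npz",o=o,yaw=yaw)
for n in("scene","side"):
    p=cv2.imread(f"pics/{n}0.png"); _,P=cloud(n,p,np.load(f"pics/{n}0.npy"))
    F=fix(P,o,yaw)
    m=(F[...,1]<-76)&(F[...,1]>-106)&(F[...,2]>20)&(abs(F[...,0])<130)
    r=np.hypot(F[...,0],F[...,2]-130)
    mm=m&(r>85)&(r<115); a=np.degrees(np.arctan2(F[...,0],F[...,2]-130))[mm]
    print(n,np.histogram(a,bins=np.arange(-180,181,10))[0], F[mm].mean(0))
    z=np.exp(1j*np.radians(a*6)).mean(); print(np.degrees(np.angle(z))/6,abs(z))
    m=(F[...,1]>95)&(F[...,1]<156)&(F[...,2]>150)&(F[...,2]<280)&(F[...,0]>-90)&(F[...,0]<20)
    for y in range(95,156,10):
        k=m&(abs(F[...,1]-y)<5)
        if k.sum(): print(y,k.sum(),np.median(F[k],0).round())
E
```

```text
scene [ 218  264  164   98 6470] 0.01295416198350284 ((0.5915191769599915, -0.047065719962120056), (0.24815978109836578, 0.18758665025234222), 87.4744873046875)
side [ 243  299  111   54 4084] 0.011616944362899768 ((0.5867745876312256, -0.11750703305006027), (0.10812783241271973, 0.19008252024650574), 87.52839660644531)
((0.5896714925765991, -0.047119781374931335), (0.24835900962352753, 0.19077429175376892), 88.00199890136719)
[ 0.58967149 -0.04711978] -0.03487146
scene [  7   0   0   0   0  17  45   0   0   0   0  10 120   0   0   0   0  57
 121   0   0   0   0 132  20   0   0   0   0 151   1   0   0   0   0  78] [ 15.31620539 -85.33268272 151.9216989 ]
-1.453680387960276 0.9308610996760087
95 18 [-17.  97. 190.]
105 31 [-16. 106. 188.]
115 26 [-16. 115. 188.]
125 30 [-15. 125. 188.]
135 26 [-15. 135. 188.]
145 30 [-15. 145. 188.]
155 14 [-15. 153. 189.]
side [ 31   0   0   0   0  37  87   0   0   0   0  49 120   0   0   0   0 113
  59   0   0   0   0 158  14   0   0   0   0 113  11   0   0   0   0  57] [-1.27917677e-01 -8.68967046e+01  1.49172744e+02]
-1.3416233698832183 0.9457764843489592
95 10 [-17.  96. 188.]
105 22 [-17. 104. 187.]
115 19 [-17. 114. 188.]
125 20 [-18. 125. 188.]
135 19 [-16. 137. 188.]
145 19 [-17. 144. 188.]
155 8 [-16. 153. 188.]
```

arm_command([
  {"slide":[0,0.03,0.001],"spin":2.2,"claw":1},
  {"slide":[0,0.06,0.003],"spin":2.2,"claw":1},
  {"slide":[0,0.088,0.003],"spin":2.2,"claw":1},
  {"slide":[0.03,0.088,0.003],"spin":2.2,"claw":1},
  {"slide":[0.045,0.088,0.003],"spin":2.2,"claw":1},
])

```text
t: 0.6
position: [0.5765, 0.0889, 0.1839]
eef_rot: [0.706, 0.013, 0.708, -0.013]
wrist_force: [-1.8, 0.2, -1.5]
width: 0.0853
```

Run:
```python
from h import *
s=robot.get_obs(); print(s["position"],rot(s["eef_rot"]).round(3).tolist(),s["wrist_force"])
p,P=cloud("scene",*viewer.camera("scene")); cv2.imwrite("pics/a1.png",cv2.resize(p[100:300,200:460],None,fx=3,fy=3))
f=np.load("fx.npz"); Q=(s["position"]); print(fix(Q,f["o"],-.04))
```

```text
[0.57647849 0.08887517 0.18386832] [[-0.004, 0.037, 0.999], [-0.0, 0.999, -0.037], [-1.0, -0.0, -0.004]] [-1.83736014  0.21106609 -1.49538223]
[-18.62080169 135.35858651 183.86831645]
```

View pics/a1.png

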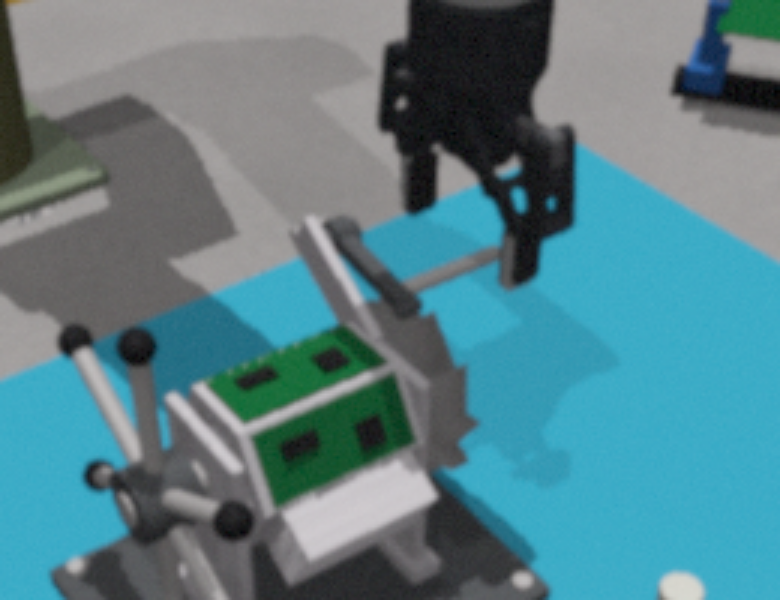

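Crop: the open fingers straddle the lift bar near its free end, crop (500,255); the heat sink faces +x/down (360,500). Lower and close.

arm_command([
  {"slide":[0.01,-0.003,0.002],"spin":0,"claw":1},
  {"slide":[0.02,-0.003,0.002],"spin":0,"claw":0},
  {"slide":[0.02,-0.003,0.002],"spin":0,"claw":-1},
  {"slide":[0.02,-0.003,0.002],"spin":0,"claw":-1},
  {"slide":[0.02,-0.003,0.002],"spin":0,"claw":-1},
])

```text
t: 1.15
position: [0.5805, 0.0847, 0.1671]
eef_rot: [0.708, 0.014, 0.706, -0.014]
wrist_force: [0.6, -0.0, 0.1]
width: 0.0282
```

arm_command([
  {"slide":[0,0,0],"spin":0,"claw":-1},
  {"slide":[0,0,0],"spin":0,"claw":-1},
  {"slide":[0,0,0],"spin":0,"claw":-1},
  {"slide":[0,0,0],"spin":0,"claw":-1},
  {"slide":[0,0,0],"spin":0,"claw":-1},
])

```text
t: 1.65
position: [0.5774, 0.0849, 0.1671]
eef_rot: [0.705, 0.013, 0.709, -0.014]
wrist_force: [-8.5, -1.2, 7.6]
width: 0.0075
```

arm_command([
  {"slide":[-0.0058,0,0.0006],"spin":0,"claw":-1},
  {"slide":[-0.0116,0,0.0006],"spin":0,"claw":-1},
  {"slide":[-0.0173,0,0],"spin":0,"claw":-1},
  {"slide":[-0.023,0,-0.0012],"spin":0,"claw":-1},
  {"slide":[-0.0286,0,-0.0029],"spin":0,"claw":-1},
])

```text
t: 2.15
position: [0.5754, 0.085, 0.1941]
eef_rot: [0.706, 0.013, 0.708, -0.014]
wrist_force: [-5.3, -0.7, -7.5]
width: 0.0076
```

arm_command([
  {"slide":[-0.0066,0,-0.0029],"spin":0,"claw":-1},
  {"slide":[-0.0128,0,-0.0066],"spin":0,"claw":-1},
  {"slide":[-0.0186,0,-0.0111],"spin":0,"claw":-1},
  {"slide":[-0.0237,0,-0.0162],"spin":0,"claw":-1},
  {"slide":[-0.0281,0,-0.0219],"spin":0,"claw":-1},
])

```text
t: 2.65
position: [0.5568, 0.0858, 0.2246]
eef_rot: [0.709, 0.014, 0.705, -0.014]
wrist_force: [3.1, -0.6, 0.9]
width: 0.0079
```

arm_command([
  {"slide":[-0.0037,0,-0.0063],"spin":0,"claw":-1},
  {"slide":[-0.0066,0,-0.0129],"spin":0,"claw":-1},
  {"slide":[-0.0086,0,-0.0199],"spin":0,"claw":-1},
  {"slide":[-0.0097,0,-0.027],"spin":0,"claw":-1},
  {"slide":[-0.01,0,-0.0343],"spin":0,"claw":-1},
])

```text
t: 3.15
position: [0.5266, 0.0869, 0.2396]
eef_rot: [0.713, 0.014, 0.701, -0.014]
wrist_force: [7.5, -1.7, 7.9]
width: 0.0073
```

arm_command([
  {"slide":[0.0003,0,-0.0046],"spin":0,"claw":-1},
  {"slide":[0.001,0,-0.0092],"spin":0,"claw":-1},
  {"slide":[0.0021,0,-0.0137],"spin":0,"claw":-1},
  {"slide":[0.0021,0,-0.0137],"spin":0,"claw":-1},
  {"slide":[0.0021,0,-0.0137],"spin":0,"claw":-1},
])

```text
t: 3.65
position: [0.5114, 0.0876, 0.2389]
eef_rot: [0.712, 0.013, 0.702, -0.014]
wrist_force: [-1.4, -1.5, 17.6]
width: 0.0074
```

Run:
```python
from h import *
s=robot.get_obs(); print(s["position"],s["wrist_force"])
p,P=cloud("scene",*viewer.camera("scene")); cv2.imwrite("pics/a2.png",cv2.resize(p[80:280,200:460],None,fx=3,fy=3))
f=np.load("fx.npz"); print(fix(s["position"],f["o"],-.038))
F=fix(P,f["o"],-.038)
for y in (95,105,112):
  m=(abs(F[...,1]-y)<5)&(F[...,2]>200)&(F[...,2]<270)&(abs(F[...,0]+80)<40); print(y,m.sum(),np.median(F[m],0))
```

```text
[0.51137818 0.0875923  0.23885345] [-1.41856832 -1.45918226 17.62994638]
[-83.35462158 131.64039758 238.8534451 ]
95 35 [-81.06903175  94.60876131 253.26907156]
105 29 [-81.52560889 104.67931432 253.30447075]
112 29 [-81.4743511  112.87049243 253.20858649]
```

View pics/a2.png

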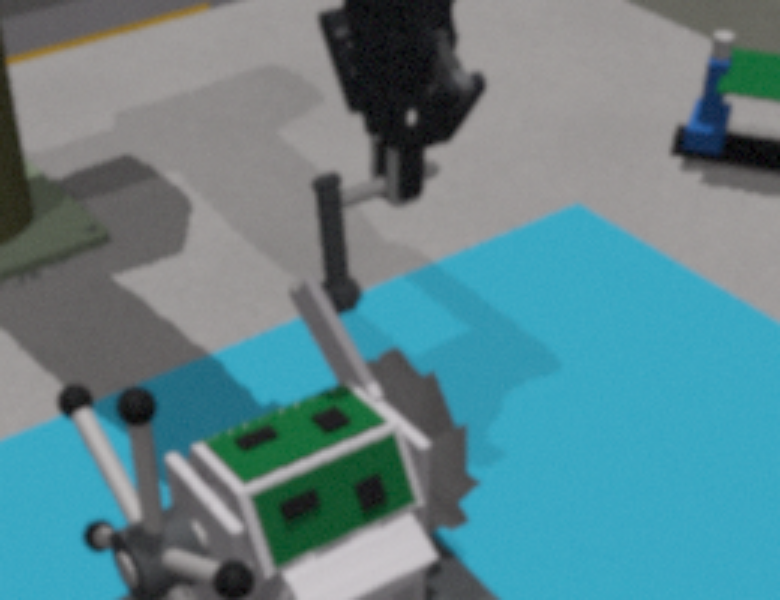

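Crop: the pawl is standing upright, leaning slightly back (bar at crop (360,190), arm (330,240)); measured ≈1.9 rad. A bit further, then release.

arm_command([
  {"slide":[0.0005,0,-0.004],"spin":0,"claw":-1},
  {"slide":[0.001,0,-0.008],"spin":0,"claw":-1},
  {"slide":[0.001,0,-0.008],"spin":0,"claw":-1},
  {"slide":[0.001,0,-0.008],"spin":0,"claw":-0.5},
  {"slide":[0.001,0,-0.008],"spin":0,"claw":0},
])

```text
t: 4.2
position: [0.4987, 0.0883, 0.2308]
eef_rot: [0.707, 0.014, 0.707, -0.013]
wrist_force: [-0.2, -1.0, 0.1]
width: 0.0347
```

arm_command([
  {"slide":[0,0,0],"spin":0,"claw":0},
  {"slide":[0,0,0],"spin":0,"claw":0},
  {"slide":[-0.02,0,0],"spin":0,"claw":0},
  {"slide":[-0.06,0,0],"spin":0,"claw":0},
  {"slide":[-0.09,0,0],"spin":0,"claw":0},
])

```text
t: 4.7
position: [0.4988, 0.0881, 0.3207]
eef_rot: [0.707, 0.014, 0.707, -0.014]
wrist_force: [0.7, 0.6, 0.6]
width: 0.0425
```

```bash
cat >> h.py <<'E'
from scipy.optimize import least_squares
o=np.load("fx.npz")["o"]; YAW=-.038
def balls(names=("scene","side"),save=None):
    out=[]
    for n in names:
        p,d=viewer.camera(n); _,P=cloud(n,p,d); F=fix(P,o,YAW)
        if save and n=="scene": cv2.imwrite(save,cv2.resize(p[80:340,190:450],None,fx=2.3,fy=2.3))
        r=np.hypot(F[...,0],F[...,2]-130)
        m=(abs(F[...,1]+90)<20)&(r>86)&(r<116)&(p.max(-1)<75)
        k,l,s,_=cv2.connectedComponentsWithStats(m.astype(np.uint8))
        for i in range(1,k):
            if s[i,4]<25: continue
            Q=F[l==i]
            v=fix(viewer.camera_params(n)["eye"],o,YAW)-Q.mean(0); v/=np.linalg.norm(v)
            c=least_squares(lambda c:np.linalg.norm(Q-c,axis=1)-10,Q.mean(0)-7*v,loss="soft_l1").x
            print(n,s[i,4],c.round(1),"lean",np.degrees(np.arctan2(c[0],c[2]-130)).round(1),"r",np.hypot(c[0],c[2]-130).round(1))
E
python3 - <<'E'
from h import *
s=robot.get_obs(); print(fix(s["position"],o,YAW))
balls(save="pics/a3.png")
E
```

```text
[-95.91474458 131.68060081 320.7183227 ]
scene 82 [-89.  -82.7 179. ] lean -61.1 r 101.6
scene 135 [ -3.5 -82.9 231. ] lean -2.0 r 101.0
scene 25 [-83.2 -80.6  80.6] lean -120.7 r 96.8
scene 141 [ 84.2 -82.6 183.3] lean 57.7 r 99.6
scene 81 [  1.3 -83.2  31.9] lean 179.2 r 98.1
scene 115 [ 86.9 -82.9  83.3] lean 118.3 r 98.7
side 164 [ -2.5 -82.5 229.3] lean -1.5 r 99.3
side 118 [-87.5 -82.3 177.3] lean -61.6 r 99.5
side 117 [ 85.2 -82.4 181.7] lean 58.7 r 99.6
side 80 [-84.7 -82.2  78. ] lean -121.5 r 99.4
side 88 [ 86.7 -82.6  82.2] lean 118.9 r 99.1
side 87 [  2.4 -82.2  30.6] lean 178.6 r 99.4
```

View pics/a3.png

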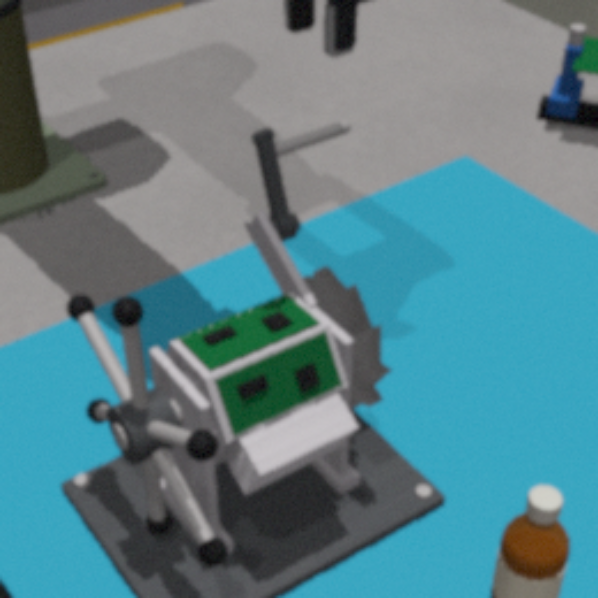

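Crop: the pawl rests laid back, lift bar at crop (310,140); drum unchanged. Balls fitted consistently (target at lean 58.5°). Go over to the ball with the jaws turned along y.

arm_command([
  {"slide":[0,-0.034,0.029],"spin":0,"claw":0},
  {"slide":[0,-0.068,0.058],"spin":0,"claw":0},
  {"slide":[0,-0.102,0.087],"spin":0,"claw":0},
  {"slide":[0,-0.136,0.116],"spin":0,"claw":0},
  {"slide":[0,-0.17,0.145],"spin":0,"claw":0},
])

```text
t: 5.3
position: [0.6377, -0.0886, 0.3178]
eef_rot: [0.706, 0.014, 0.708, -0.013]
wrist_force: [1.9, 0.4, 0.8]
width: 0.0433
```

arm_command([
  {"slide":[0,-0.022,0.018],"spin":8,"claw":0},
  {"slide":[0,-0.044,0.036],"spin":16,"claw":0},
  {"slide":[0,-0.044,0.036],"spin":24,"claw":0},
  {"slide":[0,-0.044,0.036],"spin":32,"claw":0},
  {"slide":[0,-0.044,0.036],"spin":40,"claw":0},
])

```text
t: 5.8
position: [0.6712, -0.1329, 0.3173]
eef_rot: [0.657, 0.257, 0.66, -0.257]
wrist_force: [0.0, -0.0, 0.7]
width: 0.0427
```

arm_command([
  {"slide":[0.01,0,0],"spin":8,"claw":0},
  {"slide":[0.02,0,0],"spin":16,"claw":0},
  {"slide":[0.03,0,0],"spin":24,"claw":0},
  {"slide":[0.04,0,0],"spin":32,"claw":0},
  {"slide":[0.05,0,0],"spin":40,"claw":0},
])

```text
t: 6.3
position: [0.6709, -0.1324, 0.2672]
eef_rot: [0.53, 0.466, 0.533, -0.467]
wrist_force: [-0.3, -0.3, -0.3]
width: 0.0423
```

arm_command([
  {"slide":[0.01,0,0],"spin":5,"claw":0},
  {"slide":[0.02,0,0],"spin":10,"claw":0},
  {"slide":[0.03,0,0],"spin":10,"claw":0},
  {"slide":[0.04,0,0],"spin":10,"claw":0},
  {"slide":[0.04,0,0],"spin":10,"claw":0},
])

```text
t: 6.8
position: [0.6704, -0.1323, 0.2267]
eef_rot: [-0.489, -0.508, -0.492, 0.51]
wrist_force: [0.2, 0.2, 0.1]
width: 0.0424
```

Run:
```python
from h import *
s=robot.get_obs(); print(fix(s["position"],o,YAW)); print((R.from_euler('z',-YAW).as_matrix()@rot(s["eef_rot"])).round(3))
```

```text
[ 83.86360321 -82.03561572 226.71375548]
[[-0.005  1.     0.001]
 [ 0.001  0.001 -1.   ]
 [-1.    -0.005 -0.001]]
```

arm_command([
  {"slide":[0.02,0.001,0],"spin":0,"claw":0},
  {"slide":[0.04,0.001,0],"spin":0,"claw":0},
  {"slide":[0.055,0.001,0],"spin":0,"claw":0},
  {"slide":[0.063,0.001,0],"spin":0,"claw":0},
  {"slide":[0.063,0.001,0],"spin":0,"claw":-1},
])

```text
t: 7.3
position: [0.6719, -0.1325, 0.1652]
eef_rot: [-0.489, -0.509, -0.491, 0.51]
wrist_force: [-0.0, 0.1, -0.2]
width: 0.0292
```

arm_command([
  {"slide":[0,0,0],"spin":0,"claw":-1},
  {"slide":[0,0,0],"spin":0,"claw":-1},
  {"slide":[0,0,0],"spin":0,"claw":-1},
  {"slide":[0,0,0],"spin":0,"claw":-1},
  {"slide":[0,0,0],"spin":0,"claw":-1},
])

```text
t: 7.8
position: [0.6728, -0.133, 0.1673]
eef_rot: [-0.49, -0.509, -0.49, 0.51]
wrist_force: [-2.1, 0.1, -1.0]
width: 0.0164
```

Run:
```python
import numpy as np
L=np.radians(np.linspace(58.5,-48.5,21)); x=100*np.sin(L); z=100*np.cos(L)
for c in range(4):
    print([[round(-(z[5*c+i]-z[5*c])/1000,4),round((x[5*c+i]-x[5*c])/1000,4),0] for i in range(1,6)])
```

```text
[[np.float64(-0.0077), np.float64(-0.0052), 0], [np.float64(-0.0149), np.float64(-0.0112), 0], [np.float64(-0.0215), np.float64(-0.0178), 0], [np.float64(-0.0275), np.float64(-0.0249), 0], [np.float64(-0.0328), np.float64(-0.0326), 0]]
[[np.float64(-0.0045), np.float64(-0.0082), 0], [np.float64(-0.0083), np.float64(-0.0167), 0], [np.float64(-0.0112), np.float64(-0.0256), 0], [np.float64(-0.0133), np.float64(-0.0347), 0], [np.float64(-0.0146), np.float64(-0.0439), 0]]
[[np.float64(-0.0004), np.float64(-0.0093), 0], [np.float64(0.0001), np.float64(-0.0186), 0], [np.float64(0.0015), np.float64(-0.0279), 0], [np.float64(0.0037), np.float64(-0.0369), 0], [np.float64(0.0067), np.float64(-0.0458), 0]]
[[np.float64(0.0039), np.float64(-0.0085), 0], [np.float64(0.0085), np.float64(-0.0166), 0], [np.float64(0.0139), np.float64(-0.0242), 0], [np.float64(0.0199), np.float64(-0.0313), 0], [np.float64(0.0266), np.float64(-0.0378), 0]]
```

arm_command([
  {"slide":[-0.0077,-0.0052,0],"spin":0,"claw":-1},
  {"slide":[-0.0149,-0.0112,0],"spin":0,"claw":-1},
  {"slide":[-0.0215,-0.0178,0],"spin":0,"claw":-1},
  {"slide":[-0.0275,-0.0249,0],"spin":0,"claw":-1},
  {"slide":[-0.0328,-0.0326,0],"spin":0,"claw":-1},
])

```text
t: 8.3
position: [0.6383, -0.1316, 0.1991]
eef_rot: [-0.489, -0.509, -0.491, 0.51]
wrist_force: [-0.6, -1.2, -9.8]
width: 0.0163
```

arm_command([
  {"slide":[-0.0045,-0.0082,0],"spin":0,"claw":-1},
  {"slide":[-0.0083,-0.0167,0],"spin":0,"claw":-1},
  {"slide":[-0.0112,-0.0256,0],"spin":0,"claw":-1},
  {"slide":[-0.0133,-0.0347,0],"spin":0,"claw":-1},
  {"slide":[-0.0146,-0.0439,0],"spin":0,"claw":-1},
])

```text
t: 8.8
position: [0.5974, -0.13, 0.2172]
eef_rot: [0.492, 0.51, 0.489, -0.508]
wrist_force: [0.0, -0.7, 0.3]
width: 0.0001
```

Run:
```python
from h import *
s=robot.get_obs(); print(fix(s["position"],o,YAW),s["wrist_force"],s["width"])
balls(("side",))
```

```text
[ 10.89952029 -82.49093746 217.24462279] [ 0.02588853 -0.66601642  0.30274784] 5.188542124854571e-05
side 149 [ 10.5 -88.2 233.8] lean 5.8 r 104.3
side 145 [-48.3 -82.4 217.1] lean -29.0 r 99.5
side 131 [ 51.5 -82.2 215.3] lean 31.1 r 99.7
side 97 [-100.2  -82.3  131.4] lean -89.2 r 100.2
side 95 [ 99.6 -82.5 127.7] lean 91.3 r 99.6
side 86 [-51.1 -82.5  44.5] lean -149.1 r 99.6
side 87 [ 48.1 -82.2  42.7] lean 151.2 r 99.6
```

The grip slipped off the ball upward (ball at lean 31.1°, q≈91°; fingers empty, forces small). Regrip deeper.

arm_command([
  {"slide":[-0.02,0,0],"spin":0,"claw":0},
  {"slide":[-0.035,0,0],"spin":0,"claw":0},
  {"slide":[-0.035,0.02,0],"spin":0,"claw":0},
  {"slide":[-0.035,0.0405,0],"spin":0,"claw":0},
  {"slide":[-0.035,0.0405,0],"spin":0,"claw":0},
])

```text
t: 9.35
position: [0.6392, -0.1316, 0.2507]
eef_rot: [0.492, 0.51, 0.489, -0.509]
wrist_force: [-1.1, -0.2, -1.0]
width: 0.0427
```

arm_command([
  {"slide":[0.02,0,0],"spin":0,"claw":0},
  {"slide":[0.04,0,0],"spin":0,"claw":0},
  {"slide":[0.06,0,0],"spin":0,"claw":0},
  {"slide":[0.06,0,0],"spin":0,"claw":0},
  {"slide":[0.06,0,0],"spin":0,"claw":0},
])

```text
t: 9.85
position: [0.6365, -0.1314, 0.1897]
eef_rot: [-0.49, -0.509, -0.49, 0.51]
wrist_force: [-0.9, 0.3, 0.7]
width: 0.0425
```

Run:
```python
from h import *
s=robot.get_obs(); print(fix(s["position"],o,YAW),s["wrist_force"],s["width"])
p,d=viewer.camera("side");cv2.imwrite("pics/a4.png",cv2.resize(p[90:390,160:460],None,fx=2,fy=2))
```

```text
[ 50.04527159 -82.43604778 189.67829193] [-0.86125956  0.29676108  0.7334258 ] 0.04252464541222786
```

View pics/a4.png

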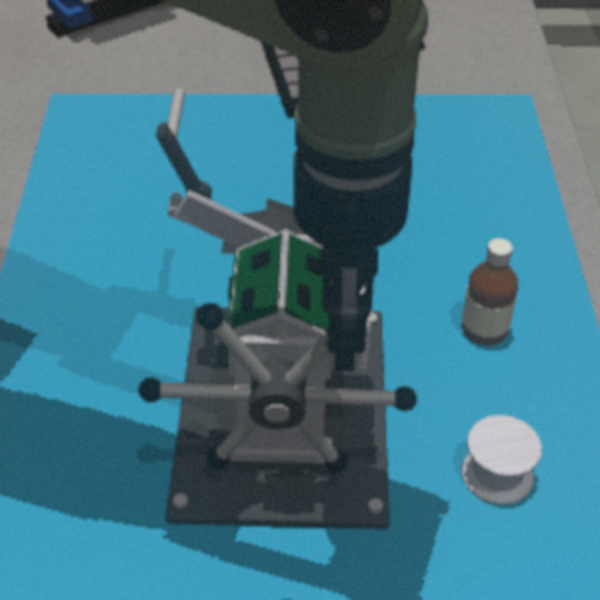

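View: open fingers straddle the upper-right ball (crop ≈(345,345)); pawl still laid back at (175,130). Close.

arm_command([
  {"slide":[0,0.001,0],"spin":0,"claw":-1},
  {"slide":[0,0.001,0],"spin":0,"claw":-1},
  {"slide":[0,0.001,0],"spin":0,"claw":-1},
  {"slide":[0,0.001,0],"spin":0,"claw":-1},
  {"slide":[0,0.001,0],"spin":0,"claw":-1},
])

```text
t: 10.4
position: [0.6392, -0.1318, 0.1912]
eef_rot: [0.492, 0.51, 0.489, -0.509]
wrist_force: [0.8, 0.3, 6.8]
width: 0.0167
```

Run:
```python
from h import *
s=robot.get_obs(); print(fix(s["position"],o,YAW),s["wrist_force"],s["width"])
L=np.radians(np.linspace(31.1,-48.5,16)); x=100*np.sin(L); z=100*np.cos(L)
for c in range(3):
    print([[float(round(-(z[5*c+i]-z[5*c])/1000,4)),float(round((x[5*c+i]-x[5*c])/1000,4)),0] for i in range(1,6)])
```

```text
[ 52.69019603 -82.70726365 191.22962426] [0.7699435  0.29909538 6.75084129] 0.016749405993702674
[[-0.0044, -0.0081, 0], [-0.008, -0.0167, 0], [-0.0109, -0.0255, 0], [-0.0129, -0.0345, 0], [-0.0141, -0.0437, 0]]
[[-0.0003, -0.0093, 0], [0.0002, -0.0185, 0], [0.0016, -0.0276, 0], [0.0039, -0.0366, 0], [0.0069, -0.0454, 0]]
[[0.0039, -0.0084, 0], [0.0085, -0.0164, 0], [0.0138, -0.024, 0], [0.0198, -0.031, 0], [0.0265, -0.0375, 0]]
```

arm_command([
  {"slide":[-0.0044,-0.0081,0],"spin":0,"claw":-1},
  {"slide":[-0.008,-0.0167,0],"spin":0,"claw":-1},
  {"slide":[-0.0109,-0.0255,0],"spin":0,"claw":-1},
  {"slide":[-0.0129,-0.0345,0],"spin":0,"claw":-1},
  {"slide":[-0.0141,-0.0437,0],"spin":0,"claw":-1},
])

```text
t: 10.9
position: [0.5968, -0.1302, 0.2051]
eef_rot: [0.493, 0.511, 0.488, -0.508]
wrist_force: [5.9, 0.0, 1.9]
width: 0.017
```

arm_command([
  {"slide":[-0.0003,-0.0093,0],"spin":0,"claw":-1},
  {"slide":[0.0002,-0.0185,0],"spin":0,"claw":-1},
  {"slide":[0.0016,-0.0276,0],"spin":0,"claw":-1},
  {"slide":[0.0039,-0.0366,0],"spin":0,"claw":-1},
  {"slide":[0.0069,-0.0454,0],"spin":0,"claw":-1},
])

```text
t: 11.4
position: [0.5499, -0.1285, 0.1981]
eef_rot: [0.492, 0.51, 0.489, -0.509]
wrist_force: [4.0, 1.0, 5.4]
width: 0.0169
```

Run:
```python
from h import *
s=robot.get_obs(); print(fix(s["position"],o,YAW),s["wrist_force"],s["width"])
balls(("side",))
```

```text
[-36.63471919 -82.79372854 198.13567864] [3.995249   0.99043344 5.41065257] 0.01691549922585188
side 155 [-36.5 -95.9 218.4] lean -22.4 r 95.6
side 136 [ 64.9 -82.3 205.6] lean 40.6 r 99.7
side 97 [-98.6 -82.3 147.8] lean -79.8 r 100.2
side 87 [ 98.5 -82.5 110.9] lean 101.0 r 100.3
side 89 [-64.7 -82.6  54. ] lean -139.6 r 99.8
side 82 [ 32.7 -82.   36.9] lean 160.6 r 98.6
```

arm_command([
  {"slide":[0.0039,-0.0084,0],"spin":0,"claw":-1},
  {"slide":[0.0085,-0.0164,0],"spin":0,"claw":-1},
  {"slide":[0.0138,-0.024,0],"spin":0,"claw":-1},
  {"slide":[0.0198,-0.031,0],"spin":0,"claw":-1},
  {"slide":[0.0265,-0.0375,0],"spin":0,"claw":-1},
])

```text
t: 11.95
position: [0.5112, -0.127, 0.1697]
eef_rot: [0.491, 0.51, 0.49, -0.509]
wrist_force: [3.9, -0.8, 3.7]
width: 0.0169
```

Run:
```python
from h import *
s=robot.get_obs(); print(fix(s["position"],o,YAW),s["wrist_force"],s["width"])
balls(("side",))
```

```text
[-75.38353272 -82.78380173 169.70984894] [ 3.92423018 -0.83076435  3.65056309] 0.016942729125687377
side 152 [ 23.8 -82.7 226.4] lean 13.9 r 99.3
side 151 [-72.9 -96.4 194.6] lean -48.5 r 97.4
side 102 [ 96.1 -81.9 157.7] lean 73.9 r 100.0
side 89 [-96.1 -82.4 101.9] lean -106.3 r 100.1
side 86 [ 71.6 -82.3  60.8] lean 134.0 r 99.6
side 84 [-24.  -82.3  33.3] lean -166.1 r 99.6
```

arm_command([
  {"slide":[0,0,0],"spin":0,"claw":0},
  {"slide":[0,0,0],"spin":0,"claw":0},
  {"slide":[0,0,0],"spin":0,"claw":0},
  {"slide":[-0.03,0,0],"spin":0,"claw":0},
  {"slide":[-0.075,0,0],"spin":0,"claw":0},
])

```text
t: 12.5
position: [0.5082, -0.1253, 0.2416]
eef_rot: [-0.487, -0.508, -0.494, 0.511]
wrist_force: [1.2, -0.5, -0.0]
width: 0.043
```

arm_command([
  {"slide":[-0.04,0,0],"spin":0,"claw":0},
  {"slide":[-0.07,0,-0.02],"spin":-8,"claw":0},
  {"slide":[-0.07,-0.005,-0.06],"spin":-16,"claw":0},
  {"slide":[-0.07,-0.01,-0.1],"spin":-24,"claw":0},
  {"slide":[-0.07,-0.02,-0.14],"spin":-32,"claw":0},
])

```text
t: 13.0
position: [0.4963, 0.0153, 0.3149]
eef_rot: [0.612, 0.353, 0.613, -0.353]
wrist_force: [0.4, 1.6, 0.1]
width: 0.0426
```

arm_command([
  {"slide":[0,0,0],"spin":-8,"claw":0},
  {"slide":[0,0,0],"spin":-16,"claw":0},
  {"slide":[0,0,0],"spin":-24,"claw":0},
  {"slide":[0,0,0],"spin":-32,"claw":0},
  {"slide":[0,0,0],"spin":-40,"claw":0},
])

```text
t: 13.5
position: [0.496, 0.0143, 0.3144]
eef_rot: [0.696, 0.122, 0.697, -0.122]
wrist_force: [0.1, -0.4, -0.5]
width: 0.0428
```

arm_command([
  {"slide":[0,0,0],"spin":-8,"claw":0},
  {"slide":[0,0,0],"spin":-16,"claw":0},
  {"slide":[0,0,0],"spin":-18,"claw":0},
  {"slide":[0,0,0],"spin":-18,"claw":0},
  {"slide":[0,0,0],"spin":-18,"claw":0},
])

```text
t: 14.0
position: [0.4964, 0.0141, 0.3146]
eef_rot: [0.707, 0.014, 0.707, -0.014]
wrist_force: [0.3, 0.4, -0.5]
width: 0.0425
```

Run:
```python
from h import *
s=robot.get_obs(); print(fix(s["position"],o,YAW),s["wrist_force"],s["width"]); print((R.from_euler('z',-YAW).as_matrix()@rot(s["eef_rot"])).round(3))
balls()
p,P=cloud("scene",*viewer.camera("scene")); F=fix(P,o,YAW)
for y in range(95,166,10):
  m=(abs(F[...,1]-y)<5)&(F[...,2]>215)&(F[...,2]<275)&(abs(F[...,0]+90)<35); print(y,m.sum(),np.median(F[m],0))
```

```text
[-95.56308682  57.67359298 314.63605874] [ 0.34146697  0.40591247 -0.52896058] 0.04251679775247204
[[-0.001  0.001  1.   ]
 [ 0.     1.    -0.001]
 [-1.     0.    -0.001]]
scene 103 [-74.6 -82.7 198.8] lean -47.3 r 101.5
scene 138 [ 20.9 -82.7 228.7] lean 12.0 r 100.9
scene 29 [-93.  -81.  101.5] lean -107.0 r 97.2
scene 141 [ 94.2 -82.7 161.1] lean 71.7 r 99.2
scene 71 [-23.1 -83.   34.3] lean -166.4 r 98.5
scene 101 [ 72.4 -82.8  63.7] lean 132.5 r 98.2
side 160 [ 21.7 -82.4 226.7] lean 12.6 r 99.1
side 121 [-73.8 -82.5 197.3] lean -47.6 r 99.9
side 103 [ 95.6 -82.3 159.7] lean 72.7 r 100.1
side 84 [-95.1 -82.4  99.8] lean -107.6 r 99.8
side 88 [ 73.6 -82.4  62. ] lean 132.7 r 100.2
side 90 [-21.6 -82.1  33.7] lean -167.3 r 98.7
95 34 [-92.39107561  93.98008602 250.79927925]
105 27 [-92.83448258 105.0073526  249.70405721]
115 29 [-92.77543859 115.0966892  250.01481422]
125 30 [-92.93067312 125.93723803 250.54008261]
135 25 [-93.18137426 135.25082014 250.18465245]
145 30 [-93.1766442  145.52617108 250.42417997]
155 21 [-93.36136194 154.23326553 250.47593159]
165 0 [nan nan nan]
  return _methods._mean(a, axis=axis, dtype=dtype,
  ret = um.true_divide(
```

arm_command([
  {"slide":[0,0.036,0],"spin":0,"claw":0},
  {"slide":[0,0.072,0],"spin":0,"claw":0},
  {"slide":[0,0.072,0],"spin":0,"claw":0},
  {"slide":[0.03,0.072,0],"spin":0,"claw":0},
  {"slide":[0.06,0.072,0],"spin":0,"claw":0},
])

```text
t: 14.65
position: [0.5005, 0.0859, 0.2556]
eef_rot: [0.708, 0.013, 0.706, -0.014]
wrist_force: [0.5, 0.7, -0.7]
width: 0.0424
```

arm_command([
  {"slide":[0.02,0,0],"spin":0,"claw":0},
  {"slide":[0.0295,0,0],"spin":0,"claw":0},
  {"slide":[0.0295,0,0],"spin":0,"claw":0},
  {"slide":[0.0295,0,0],"spin":0,"claw":-1},
  {"slide":[0.0295,0,0],"spin":0,"claw":-1},
])

```text
t: 15.15
position: [0.5006, 0.0858, 0.2272]
eef_rot: [0.708, 0.014, 0.706, -0.014]
wrist_force: [0.1, -0.0, -0.3]
width: 0.0144
```

arm_command([
  {"slide":[0,0,0],"spin":0,"claw":-1},
  {"slide":[0,0,0],"spin":0,"claw":-1},
  {"slide":[0,0,0],"spin":0,"claw":-1},
  {"slide":[0,0,0],"spin":0,"claw":-1},
  {"slide":[0,0,0],"spin":0,"claw":-1},
])

```text
t: 15.65
position: [0.5003, 0.0859, 0.2272]
eef_rot: [0.708, 0.013, 0.706, -0.014]
wrist_force: [-1.2, -0.6, 6.2]
width: 0.0079
```

Run:
```python
from h import *
s=robot.get_obs(); print(fix(s["position"],o,YAW),s["wrist_force"],s["width"])
L=np.linspace(1.93,0.18,21); x=58*np.cos(L); z=58*np.sin(L)
for c in range(4):
    print(L[5*c],[[float(round(-(z[5*c+i]-z[5*c])/1000,4)),0,float(round((x[5*c+i]-x[5*c])/1000,4))] for i in range(1,6)])
```

```text
[-94.31507424 129.55192254 227.15385323] [-1.21883581 -0.64724222  6.21750734] 0.007900549611456495
1.93 [[-0.0016, 0, 0.0048], [-0.0027, 0, 0.0098], [-0.0034, 0, 0.0148], [-0.0037, 0, 0.0199], [-0.0035, 0, 0.0249]]
1.4925 [[0.0006, 0, 0.005], [0.0017, 0, 0.01], [0.0032, 0, 0.0148], [0.0051, 0, 0.0196], [0.0074, 0, 0.0241]]
1.055 [[0.0027, 0, 0.0043], [0.0058, 0, 0.0083], [0.0092, 0, 0.0121], [0.0129, 0, 0.0156], [0.0169, 0, 0.0187]]
0.6174999999999999 [[0.0043, 0, 0.0028], [0.0087, 0, 0.0051], [0.0134, 0, 0.0071], [0.0183, 0, 0.0086], [0.0232, 0, 0.0098]]
```

arm_command([
  {"slide":[-0.0016,0,0.0048],"spin":0,"claw":-1},
  {"slide":[-0.0027,0,0.0098],"spin":0,"claw":-1},
  {"slide":[-0.0034,0,0.0148],"spin":0,"claw":-1},
  {"slide":[-0.0037,0,0.0199],"spin":0,"claw":-1},
  {"slide":[-0.0035,0,0.0249],"spin":0,"claw":-1},
])

```text
t: 16.15
position: [0.5241, 0.0851, 0.2301]
eef_rot: [0.707, 0.014, 0.707, -0.014]
wrist_force: [-4.7, -0.1, 7.5]
width: 0.0078
```

arm_command([
  {"slide":[0.0006,0,0.005],"spin":0,"claw":-1},
  {"slide":[0.0017,0,0.01],"spin":0,"claw":-1},
  {"slide":[0.0032,0,0.0148],"spin":0,"claw":-1},
  {"slide":[0.0051,0,0.0196],"spin":0,"claw":-1},
  {"slide":[0.0074,0,0.0241],"spin":0,"claw":-1},
])

```text
t: 16.65
position: [0.548, 0.0842, 0.2211]
eef_rot: [0.706, 0.014, 0.708, -0.014]
wrist_force: [-5.1, -0.4, 4.7]
width: 0.0079
```

arm_command([
  {"slide":[0.0027,0,0.0043],"spin":0,"claw":-1},
  {"slide":[0.0058,0,0.0083],"spin":0,"claw":-1},
  {"slide":[0.0092,0,0.0121],"spin":0,"claw":-1},
  {"slide":[0.0129,0,0.0156],"spin":0,"claw":-1},
  {"slide":[0.0169,0,0.0187],"spin":0,"claw":-1},
])

```text
t: 17.15
position: [0.5667, 0.0835, 0.2044]
eef_rot: [0.706, 0.014, 0.708, -0.013]
wrist_force: [-3.0, 2.1, 7.8]
width: 0.0077
```

arm_command([
  {"slide":[0.0043,0,0.0028],"spin":0,"claw":-1},
  {"slide":[0.0087,0,0.0051],"spin":0,"claw":-1},
  {"slide":[0.0134,0,0.0071],"spin":0,"claw":-1},
  {"slide":[0.0183,0,0.0086],"spin":0,"claw":-1},
  {"slide":[0.0232,0,0.0098],"spin":0,"claw":-1},
])

```text
t: 17.65
position: [0.577, 0.0831, 0.1807]
eef_rot: [0.707, 0.014, 0.707, -0.014]
wrist_force: [-4.1, 0.6, 4.6]
width: 0.0081
```

arm_command([
  {"slide":[0,0,0],"spin":0,"claw":0},
  {"slide":[0,0,0],"spin":0,"claw":0},
  {"slide":[0,0,0],"spin":0,"claw":0},
  {"slide":[0,0,0],"spin":0,"claw":0},
  {"slide":[-0.03,0,0],"spin":0,"claw":0},
])

```text
t: 18.15
position: [0.5736, 0.083, 0.2071]
eef_rot: [0.704, 0.014, 0.71, -0.014]
wrist_force: [1.5, 0.4, 0.1]
width: 0.0424
```

arm_command([
  {"slide":[-0.05,0,0],"spin":0,"claw":0},
  {"slide":[-0.1,0,0],"spin":0,"claw":0},
  {"slide":[-0.1,-0.035,0.02],"spin":0,"claw":-1},
  {"slide":[-0.1,-0.075,0.04],"spin":0,"claw":-1},
  {"slide":[-0.1,-0.115,0.06],"spin":0,"claw":-1},
])

```text
t: 18.65
position: [0.6334, -0.0351, 0.313]
eef_rot: [0.708, 0.013, 0.706, -0.013]
wrist_force: [-0.6, 0.3, 0.3]
width: 0.0004
```

arm_command([
  {"slide":[0,-0.045,0.015],"spin":0,"claw":-1},
  {"slide":[0,-0.09,0.02],"spin":0,"claw":-1},
  {"slide":[0,-0.097,0.02],"spin":0,"claw":-1},
  {"slide":[0,-0.097,0.02],"spin":0,"claw":-1},
  {"slide":[0,-0.097,0.02],"spin":0,"claw":-1},
])

```text
t: 19.15
position: [0.6487, -0.131, 0.3116]
eef_rot: [0.707, 0.014, 0.707, -0.013]
wrist_force: [0.7, 0.3, -0.6]
width: 0.0001
```

Run:
```python
from h import *
s=robot.get_obs(); print(fix(s["position"],o,YAW),s["wrist_force"],s["width"])
balls(save="pics/a5.png")
p,P=cloud("scene",*viewer.camera("scene")); F=fix(P,o,YAW)
m=(abs(F[...,1]-135)<20)&(F[...,2]>165)&(F[...,2]<275)&(abs(F[...,0]+30)<60); print(m.sum(),np.median(F[m],0))
```

```text
[ 62.13316036 -81.56171267 311.59214039] [ 0.68505007  0.30378246 -0.57976166] 8.582320062835663e-05
scene 105 [-74.7 -82.8 198.7] lean -47.4 r 101.5
scene 117 [ 20.7 -82.9 228.5] lean 11.8 r 100.6
scene 45 [-94.4 -82.6 101.1] lean -107.0 r 98.7
scene 146 [ 94.3 -82.7 161. ] lean 71.8 r 99.3
scene 70 [-23.1 -83.3  34.3] lean -166.4 r 98.4
scene 104 [ 72.8 -82.8  63.5] lean 132.4 r 98.6
side 155 [ 21.8 -82.4 226.7] lean 12.7 r 99.1
side 118 [-73.5 -82.1 197.2] lean -47.6 r 99.6
side 102 [ 95.3 -82.  160. ] lean 72.5 r 99.9
side 83 [-95.6 -82.3  99.8] lean -107.5 r 100.3
side 87 [ 73.5 -82.4  62.1] lean 132.8 r 100.1
side 85 [-21.7 -82.4  33.1] lean -167.4 r 99.3
110 [-15.52783346 134.58380436 189.03629049]
```

View pics/a5.png

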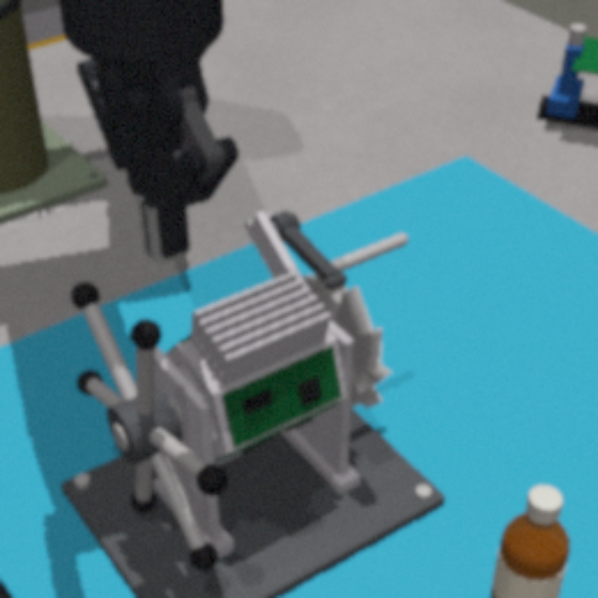

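Crop: the pawl lies on the wheel again (bar at (370,250)), the heat sink is near the top (265,315), leaning slightly to +x; q≈12°. Now push the top ball gently back.

arm_command([
  {"slide":[0.04,-0.001,0],"spin":0,"claw":-1},
  {"slide":[0.08,-0.001,0],"spin":0,"claw":-1},
  {"slide":[0.094,-0.001,0],"spin":0,"claw":-1},
  {"slide":[0.094,-0.001,0],"spin":0,"claw":-1},
  {"slide":[0.094,-0.001,-0.01],"spin":0,"claw":-1},
])

```text
t: 19.8
position: [0.64, -0.1323, 0.2191]
eef_rot: [0.708, 0.013, 0.706, -0.013]
wrist_force: [-1.1, 0.7, 0.8]
width: -0.0002
```

arm_command([
  {"slide":[0,0,-0.003],"spin":0,"claw":-1},
  {"slide":[0,0,-0.006],"spin":0,"claw":-1},
  {"slide":[0,0,-0.009],"spin":0,"claw":-1},
  {"slide":[0,0,-0.011],"spin":0,"claw":-1},
  {"slide":[0,0,-0.013],"spin":0,"claw":-1},
])

```text
t: 20.3
position: [0.6278, -0.1325, 0.2202]
eef_rot: [0.709, 0.013, 0.705, -0.014]
wrist_force: [4.0, 0.0, 7.1]
width: -0.0002
```

Run:
```python
from h import *
s=robot.get_obs(); print(fix(s["position"],o,YAW),s["wrist_force"],s["width"])
balls(("side",))
```

```text
[ 41.34252757 -83.84548876 220.23858928] [3.96997988e+00 3.97975836e-03 7.11046297e+00] -0.00017016233009108106
side 269 [ 26.2 -87.2 228.6] lean 14.9 r 102.0
side 117 [-75.8 -82.3 195. ] lean -49.4 r 99.8
side 107 [ 94.2 -82.2 162.9] lean 70.8 r 99.7
side 80 [-94.8 -82.6  96.5] lean -109.5 r 100.6
side 88 [ 75.3 -82.3  64.6] lean 131.0 r 99.8
side 86 [-18.5 -81.7  32.8] lean -169.2 r 98.9
```

arm_command([
  {"slide":[0,0,-0.003],"spin":0,"claw":-1},
  {"slide":[0,0,-0.006],"spin":0,"claw":-1},
  {"slide":[-0.001,0,-0.009],"spin":0,"claw":-1},
  {"slide":[-0.001,0,-0.011],"spin":0,"claw":-1},
  {"slide":[-0.001,0,-0.012],"spin":0,"claw":-1},
])

```text
t: 20.85
position: [0.6133, -0.1315, 0.2183]
eef_rot: [0.707, 0.014, 0.707, -0.014]
wrist_force: [3.2, 0.6, 2.4]
width: -0.0001
```

Run:
```python
from h import *
s=robot.get_obs(); print(fix(s["position"],o,YAW),s["wrist_force"],s["width"])
balls(("side",))
```

```text
[ 26.8354195  -83.4509089  218.30036276] [3.21359881 0.56982157 2.44366627] -0.00011569491227631845
side 314 [ 14.9 -91.  232.7] lean 8.3 r 103.8
side 106 [-85.2 -82.5 182.4] lean -58.4 r 100.0
side 116 [ 88.  -82.1 176.7] lean 62.0 r 99.6
side 84 [-88.1 -82.4  82.6] lean -118.3 r 100.0
side 87 [ 84.7 -82.1  76.7] lean 122.2 r 100.1
side 83 [ -3.7 -82.3  31. ] lean -177.8 r 99.1
```

arm_command([
  {"slide":[0,0,-0.0005],"spin":0,"claw":-1},
  {"slide":[0,0,-0.001],"spin":0,"claw":-1},
  {"slide":[0,0,-0.0015],"spin":0,"claw":-1},
  {"slide":[0,0,-0.002],"spin":0,"claw":-1},
  {"slide":[0,0,-0.002],"spin":0,"claw":-1},
])

```text
t: 21.4
position: [0.6115, -0.1314, 0.2182]
eef_rot: [0.707, 0.014, 0.707, -0.014]
wrist_force: [2.0, 0.1, 2.9]
width: 0.0001
```

arm_command([
  {"slide":[0,0,-0.0003],"spin":0,"claw":-1},
  {"slide":[0,0,-0.0006],"spin":0,"claw":-1},
  {"slide":[0,0,-0.0009],"spin":0,"claw":-1},
  {"slide":[0,0,-0.001],"spin":0,"claw":-1},
  {"slide":[0,0,-0.001],"spin":0,"claw":-1},
])

```text
t: 21.9
position: [0.6106, -0.1314, 0.2184]
eef_rot: [0.707, 0.014, 0.707, -0.014]
wrist_force: [2.6, 0.3, 0.8]
width: -0.0002
```

Run:
```python
from h import *
s=robot.get_obs(); print(fix(s["position"],o,YAW),s["wrist_force"],s["width"])
balls(("side",))
```

```text
[ 24.10384942 -83.4030141  218.35335169] [2.58226915 0.27035709 0.82158798] -0.00019006005126360044
side 316 [ 12.1 -91.3 232.6] lean 6.7 r 103.3
side 107 [-86.6 -82.1 180.6] lean -59.7 r 100.3
side 118 [ 86.9 -82.2 179.5] lean 60.3 r 100.0
side 83 [-87.  -82.5  80. ] lean -119.9 r 100.3
side 89 [ 85.9 -82.1  79.7] lean 120.3 r 99.6
side 92 [ -0.9 -82.2  30.7] lean -179.5 r 99.3
```

arm_command([
  {"slide":[0,0,-0.0002],"spin":0,"claw":-1},
  {"slide":[0,0,-0.0004],"spin":0,"claw":-1},
  {"slide":[0,0,-0.0005],"spin":0,"claw":-1},
  {"slide":[0,0,-0.0005],"spin":0,"claw":-1},
  {"slide":[0,0,-0.0005],"spin":0,"claw":-1},
])

```text
t: 22.45
position: [0.6102, -0.1314, 0.2184]
eef_rot: [0.707, 0.014, 0.707, -0.014]
wrist_force: [2.0, -0.4, 0.3]
width: -0.0002
```

arm_command([
  {"slide":[0,0,-0.0002],"spin":0,"claw":-1},
  {"slide":[0,0,-0.0004],"spin":0,"claw":-1},
  {"slide":[0,0,-0.0004],"spin":0,"claw":-1},
  {"slide":[0,0,-0.0004],"spin":0,"claw":-1},
  {"slide":[0,0,-0.0004],"spin":0,"claw":-1},
])

```text
t: 22.95
position: [0.6099, -0.1314, 0.2185]
eef_rot: [0.707, 0.014, 0.707, -0.014]
wrist_force: [3.0, -0.2, 1.8]
width: -0.0
```

arm_command([
  {"slide":[0,0,-0.0002],"spin":0,"claw":-1},
  {"slide":[0,0,-0.0004],"spin":0,"claw":-1},
  {"slide":[0,0,-0.0005],"spin":0,"claw":-1},
  {"slide":[0,0,-0.0005],"spin":0,"claw":-1},
  {"slide":[0,0,-0.0005],"spin":0,"claw":-1},
])

```text
t: 23.45
position: [0.6096, -0.1314, 0.2186]
eef_rot: [0.707, 0.014, 0.707, -0.014]
wrist_force: [4.8, 1.1, 1.0]
width: 0.0001
```

Run:
```python
from h import *
s=robot.get_obs(); print(fix(s["position"],o,YAW),s["wrist_force"],s["width"])
balls(("side",))
p,P=cloud("scene",*viewer.camera("scene")); F=fix(P,o,YAW)
m=(abs(F[...,1]-135)<20)&(F[...,2]>165)&(F[...,2]<275)&(abs(F[...,0]+30)<60); print(m.sum(),np.median(F[m],0))
print(robot.get_obs()["wrist_force"])
```

```text
[ 23.06664538 -83.44062462 218.56556725] [4.80627337 1.10516378 0.97292793] 0.0001486910923998044
side 310 [ 11.2 -90.2 232.5] lean 6.2 r 103.1
side 112 [-86.8 -82.3 179.3] lean -60.4 r 99.8
side 119 [ 86.3 -82.5 180. ] lean 59.9 r 99.8
side 80 [-86.4 -82.7  79.4] lean -120.3 r 100.2
side 84 [ 87.  -82.4  80. ] lean 119.9 r 100.3
side 80 [  0.2 -82.2  30.4] lean 179.9 r 99.6
108 [-15.54051858 134.99739375 186.40217891]
[3.78555359 0.02530018 1.04288814]
```

arm_command([
  {"slide":[0,0,-0.0002],"spin":0,"claw":-1},
  {"slide":[0,0,-0.0004],"spin":0,"claw":-1},
  {"slide":[0,0,-0.0005],"spin":0,"claw":-1},
  {"slide":[0,0,-0.0005],"spin":0,"claw":-1},
  {"slide":[0,0,-0.0005],"spin":0,"claw":-1},
])

```text
t: 24.05
position: [0.6093, -0.1314, 0.2186]
eef_rot: [0.707, 0.014, 0.707, -0.014]
wrist_force: [5.0, -0.0, 0.3]
width: 0.0
```

arm_command([
  {"slide":[0,0,-0.0002],"spin":0,"claw":-1},
  {"slide":[0,0,-0.0004],"spin":0,"claw":-1},
  {"slide":[0,0,-0.0005],"spin":0,"claw":-1},
  {"slide":[0,0,-0.0005],"spin":0,"claw":-1},
  {"slide":[0,0,-0.0005],"spin":0,"claw":-1},
])

```text
t: 24.55
position: [0.6091, -0.1314, 0.2187]
eef_rot: [0.708, 0.014, 0.706, -0.014]
wrist_force: [6.2, 0.1, -0.2]
width: 0.0
```

The force climbs steadily while the drum no longer follows: the tooth bears on the pawl. Back off and retreat.

arm_command([
  {"slide":[0,0,0.01],"spin":0,"claw":-1},
  {"slide":[0,0,0.025],"spin":0,"claw":-1},
  {"slide":[-0.03,0,0.03],"spin":0,"claw":-1},
  {"slide":[-0.07,0,0.03],"spin":0,"claw":-1},
  {"slide":[-0.12,0,0.03],"spin":0,"claw":-1},
])

```text
t: 25.05
position: [0.636, -0.132, 0.3357]
eef_rot: [0.703, 0.015, 0.711, -0.013]
wrist_force: [1.6, -0.2, -0.5]
width: 0.0001
```

Run:
```python
from h import *
s=robot.get_obs(); print(fix(s["position"],o,YAW),s["wrist_force"],s["t"])
balls(save="pics/a6.png")
p,P=cloud("scene",*viewer.camera("scene")); F=fix(P,o,YAW)
m=(abs(F[...,1]-135)<20)&(F[...,2]>165)&(F[...,2]<275)&(abs(F[...,0]+30)<60); print(m.sum(),np.median(F[m],0))
```

```text
[ 49.51963776 -83.09514294 335.65756738] [ 1.57083026 -0.17474191 -0.45609303] 25.05
scene 90 [-87.8 -82.8 180.4] lean -60.1 r 101.2
scene 118 [ -1.2 -82.7 230.9] lean -0.7 r 100.9
scene 39 [-86.7 -82.   81.1] lean -119.4 r 99.5
scene 148 [ 85.2 -82.7 181.3] lean 58.9 r 99.5
scene 75 [ -0.9 -82.9  31.3] lean -179.5 r 98.7
scene 113 [ 85.8 -82.6  81.5] lean 119.5 r 98.5
side 151 [ -0.4 -82.4 229.3] lean -0.2 r 99.3
side 112 [-87.1 -82.5 179.2] lean -60.6 r 100.0
side 116 [ 86.3 -82.2 180. ] lean 59.9 r 99.7
side 80 [-86.8 -82.3  79.5] lean -120.2 r 100.4
side 84 [ 86.2 -82.1  80.3] lean 120.0 r 99.5
side 79 [  0.2 -82.1  30.2] lean 179.9 r 99.8
110 [-15.70992493 134.95248253 186.28201039]
```

View pics/a6.png

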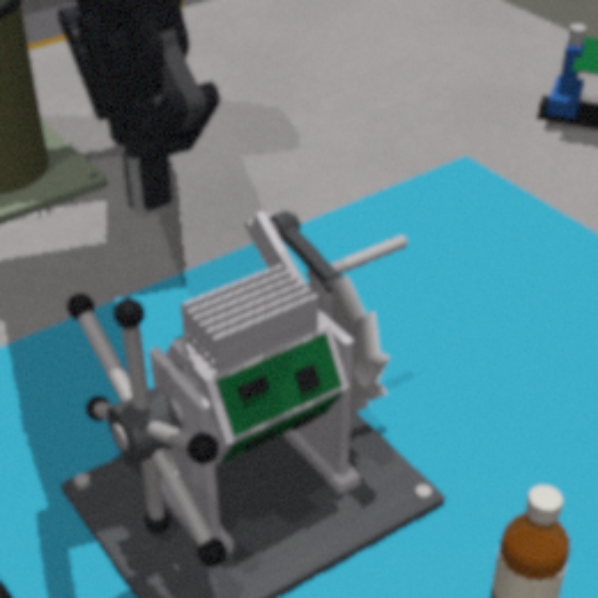

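Crop: the heat sink faces straight up (255,310), the pawl is seated on the wheel (320,255), and the hand is clear (150,180). q ≈ 0 ± 0.5°. Let the arm settle and hand in.

arm_command([
  {"slide":[0,0,0],"spin":0,"claw":-1},
  {"slide":[0,0,0],"spin":0,"claw":-1},
  {"slide":[0,0,0],"spin":0,"claw":-1},
  {"slide":[0,0,0],"spin":0,"claw":-1},
  {"slide":[0,0,0],"spin":0,"claw":-1},
])

```text
t: 25.7
position: [0.6379, -0.1324, 0.3375]
eef_rot: [0.706, 0.014, 0.708, -0.013]
wrist_force: [-0.4, -0.1, 0.1]
width: -0.0004
```

```bash
python3 -c "
from station import robot
print(robot.get_obs()['wrist_force']); print(robot.sign_off())"
```

```text
[-0.42899504 -0.11389009  0.1197574 ]
the job is handed in; nothing more can be done
None
```

The job is done and handed in at about 26 s. The heat sink faces straight up, the pawl is seated on the wheel, and the hand is off everything.

**What I did:**
- I gripped the lift bar, carried the pawl over and let it fall onto its back stop.
- I turned the drum back from about 118.6° to about 12° by one spoke ball.
- I lowered the pawl by its bar to about 0.35 rad and let it drop onto the wheel.
- I then pushed the top ball back with the shut fingertips in steps of 0.5 mm or less. I stopped when the force rose from about 2–3 N to 6 N and the drum stopped following.

**Last checks:**
- **Drum:** the spoke balls put it at about −0.1° in the side view and −0.2° in the scene view, with a scatter of about 1° in the scene view.
- **Pawl:** the lift bar is within about 1 mm of its seated position.
- **Hand:** the wrist force was about 0 N with the arm clear.

**Slips and disagreements:**
- The first grip on the ball slipped off partway, at about 91°. I regripped deeper with no other effect.
- My base-plate fit was about 7 mm off along the axle. I corrected for that with the spoke balls.
- I never moved near the bottle, reel or screwdriver, but I did not measure them again at the end.

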